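# Put the test lead ends back and bin the flat battery

### The arm

A 6-joint arm with a two-finger parallel gripper is mounted at the origin on a cart in front of the work surface, level with it; the furniture and walls round the work are solid. World frame = base frame: x ahead of the robot, y to its left, z up, the work surface at z = 0. Lengths are in m, angles in rad, forces in N, time in s.
With the tool pointing down it reaches from about 0.275 to 1 m from the base axis. Payload 8.4 kg.
Tool frame: the origin (TCP) lies on the centre line of the jaws, within the pads' length; the fingertips stand 17 mm ahead of it and the grasp point (between the pads) lies 2 mm behind it (bot.tcp_to_tips is the z of the fingertips in the tool frame, in m); z points along the fingers, y is the line along which they close (so a half turn about z gives the same grasp; the last joint's range is limited). The gripper opens to 85 mm and grips with 20 to 120 N. Pads are 22 mm wide; open, the fingers measure 114 mm over their backs; the gripper's body (76 mm by 85 mm) begins 54 mm behind the grasp point. The pads swing forward as they close: fully open they stand 13 mm farther back than shut.
Start: joints at [-1.287, 0.353, 1.633, -0, 1.155, -0.002], TCP at [0.176, -0.6, 0.226] pointing down, gripper open.
Joint ranges: [-2.63, 2.63], [-0.92, 2.1], [0.06, 2.66], [-1.3, 4.44], [0, 2.69], [-3.02, 3.02]. Speed limits (rad/s): [2.22, 2.22, 2.79, 3.14, 3.14, 3.14].

### API

Orientations are given as a unit quaternion [x, y, z, w].
In Python, from workcell import bot, hand, kinematics, get_obs, vision, hand_in gives the robot as it stands. The module is installed in compiled form; this text tells all that it offers. Calls block until the motion is done:
- bot.reach(position, orientation): joint-space move of the TCP to a pose.
- bot.servo_line(position, ori=None, velocity=0.15): straight line of the TCP; ori=None keeps the orientation; velocity is the mean speed in m/s.
- bot.goto_joints(angles): joint-space move.
- hand.move_gripper(opening, strength=None): finger opening in m; strength is the grip in N (None keeps the last); returns when the fingers have stopped.
- bot.dwell(seconds).
- kinematics.solve_ik(position, orientation): joint angles nearest the present ones, or None.
- get_obs(): the state.
- vision.read_camera(name): name is "scene" or "side" or "wrist"; returns a dict with "frame" (480x640x3 uint8, red, green, blue), "intrinsics" (3x3 intrinsics, pixels), "dist" ([k1, k2, p1, p2, k3] as OpenCV has them; the pictures are not rectified), "view" (4x4, takes a point from world to camera coordinates). Camera axes: x right, y down, z forward; pixel columns grow to the right and rows downward; lengths in m; the calibration is good to about 2 mm. A picture is of the moment at which its call begins. There is no depth.
A pose or a line that the arm cannot do raises bot.IKError and nothing moves.
- hand_in(): hands the job in; it is judged then, once.
The state is a dict: "time_s": time; "joint_pos": joint angles; "joint_vel": joint speeds; "joint_efforts": joint torques, N m; "position": TCP position; "orientation": TCP orientation; "wrist_force": force on the tool from outside, world axes, zero at the start; "ft_torque": the same for the moment, N m; "gripper_width": finger opening in m; "grip_force": force on a finger pad.
Only numpy, scipy, OpenCV 4.12 (cv2) and the standard library are available. Lean on these libraries where they do the work, as an engineer would, in place of code of your own. Each camera call takes 0.05 s, during which the arm holds its last target. There are 200 camera calls.

### The job

Clear up after the battery test. Put the four test lead ends away by colour, red ones in the red tray and black ones in the black tray: in each tray the plug lies flat in the middle of the white-lined bay and the crocodile clip lies flat in the middle of the plain bay. Post the flat AA battery through the grey spring flap of the yellow battery box, so that it lies inside and the flap has closed again; the other things on the desk are not part of the job.

Things in the scene. Friction and masses are not known exactly. Their poses are not given: they have to be found in the camera images.
- red_plug: red 4 mm test plug (banana plug), 12 x 47 x 12 mm, red sleeve 12 x 30 x 12 mm at +y (y = -6 to +24 mm), thin brass-coloured pin at -y (half way up). Origin: centre of the underside; y along its length, z up; lying flat on the desk at the start at any turn. 12 g. Grip it across x on the sleeve, about y = +8 mm.
- black_plug: black 4 mm test plug (banana plug), 12 x 47 x 12 mm, black sleeve 12 x 30 x 12 mm at +y (y = -6 to +24 mm), thin brass-coloured pin at -y (half way up). Origin: centre of the underside; y along its length, z up; lying flat on the desk at the start at any turn. 12 g. Grip it across x on the sleeve, about y = +8 mm.
- red_clip: red crocodile clip, 13 x 49 x 13 mm, red sleeve 13 x 30 x 13 mm at +y (y = -6 to +24 mm), bright metal jaws at -y. Origin: centre of the underside; y along its length, z up; lying flat on the desk at the start at any turn. 12 g. Grip it across x on the sleeve, about y = +8 mm.
- black_clip: black crocodile clip, 13 x 49 x 13 mm, black sleeve 13 x 30 x 13 mm at +y (y = -6 to +24 mm), bright metal jaws at -y. Origin: centre of the underside; y along its length, z up; lying flat on the desk at the start at any turn. 12 g. Grip it across x on the sleeve, about y = +8 mm.
- flat_cell: the flat AA battery, red and white, 15 x 50 x 15 mm. Origin: centre of its underside; y along its length, z up; it lies flat on the desk at the start at any turn and does not roll. 24 g. Grip it across x at its middle.
- red_tray: red tray fixed to the desk, 98 x 162 x 13 mm, turned a little. Origin: centre of its underside, z up. Walls and divider 4 mm thick, 13 mm high; floor 6 mm thick. Two bays, each 90 (x) by 75 mm (y) inside: the one at +y (centre y = +39.5 mm) has a white floor, the one at -y (centre y = -39.5 mm) is plain red. A small lip sticks out in the middle of the -x side.
- black_tray: black tray fixed to the desk, 98 x 162 x 13 mm, turned a little. Origin: centre of its underside, z up. Walls and divider 4 mm thick, 13 mm high; floor 6 mm thick. Two bays, each 90 (x) by 75 mm (y) inside: the one at +y (centre y = +39.5 mm) has a white floor, the one at -y (centre y = -39.5 mm) is plain black. A small lip sticks out in the middle of the -x side.
- battery_box: yellow battery box fixed to the desk, 120 (x) x 130 (y) x 90 mm high, turned a little, walls 4 mm. Origin: centre of its underside, z up. Its lid has a mouth from x = -20 to +50 mm and y = -53 to +53 mm (centre x = +15 mm), level at z = 90 mm, shut by the grey flap. A black battery emblem is on the lid on the -x side of the mouth.
- flap (a joint): grey flap in the mouth of the battery box, 68 x 102 mm, hinged along the mouth's +x edge; 0 = shut, grows as its free edge (at -x) swings down into the box, stops at 1.25 rad. A very weak spring shuts it (under 0.2 N on the free edge opens it): the battery, pushed down on it or let go on it with its length along the box's x axis, swings it open and slides in.

How it is judged:
By the outcome, as a careful person would: the job done as asked, in the order asked, and still so for the second after the job is handed in, with the robot touching nothing.
It also fails if it takes over 118 s, if anything falls off the work surface, if the arm or the gripper's body presses on something with over 40 N, if the wrist force passes 120 N, or if a joint passes its speed limit or range.

## Working session

There is one attempt and no reset: what is moved stays moved. The work goes in short steps, each a Python script; the robot and the scene stay as the last script left them, time stands still between calls to the robot, and variables do not carry over. Pictures are saved under pics/ and viewed, at most 14 in all, crops included, and the job is handed in when it is done.

```bash
mkdir -p pics
python3 - <<'E'
from workcell import *
import cv2
for n in ["scene","side","wrist"]:
    r=vision.read_camera(n); cv2.imwrite(f"pics/{n}0.png",r["frame"][:,:,::-1])
    print(n,r["intrinsics"].tolist(),r["dist"],r["view"].round(3).tolist())
o=get_obs();print(o["time_s"],o["position"],o["orientation"],o["gripper_width"],bot.tcp_to_tips)
E
```

```text
scene [[455.8247176361453, 0.0, 323.452549143336], [0.0, 455.8247176361453, 235.1934077808447], [0.0, 0.0, 1.0]] [-0.01251523  0.          0.          0.          0.        ] [[-0.857, -0.516, -0.01, 0.459], [-0.354, 0.602, -0.716, 0.273], [0.376, -0.61, -0.698, 0.808], [0.0, 0.0, 0.0, 1.0]]
side [[459.26114796116184, 0.0, 321.1246404283453], [0.0, 459.26114796116184, 244.77804056733692], [0.0, 0.0, 1.0]] [-0.02796376  0.          0.          0.          0.        ] [[-0.998, 0.068, -0.006, 0.568], [0.05, 0.661, -0.748, 0.043], [-0.047, -0.747, -0.663, 0.985], [0.0, 0.0, 0.0, 1.0]]
wrist [[409.65943437194693, 0.0, 319.12314756321905], [0.0, 409.65943437194693, 235.6160618317131], [0.0, 0.0, 1.0]] [-0.03106692  0.          0.          0.          0.        ] [[0.28, -0.96, -0.001, -0.624], [-0.917, -0.268, 0.296, -0.038], [-0.284, -0.082, -0.955, 0.38], [0.0, 0.0, 0.0, 1.0]]
0.15 [ 0.17610936 -0.59929579  0.22573279] [ 9.89805551e-01  1.42424303e-01 -7.14721688e-05 -5.33169203e-04] 0.08506106564207999 0.017
```

View pics/scene0.png

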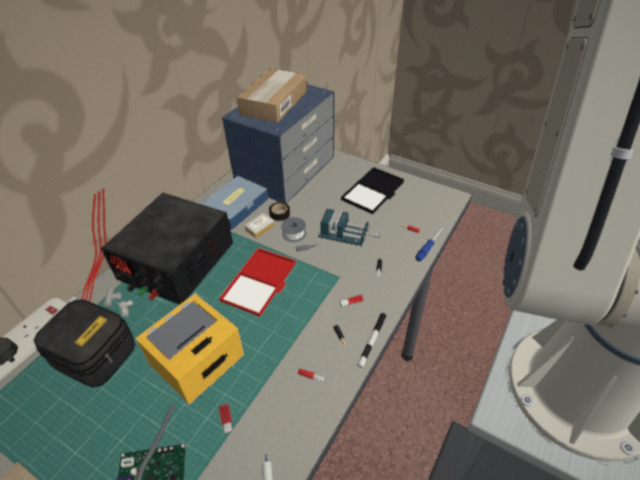

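View pics/side0.png

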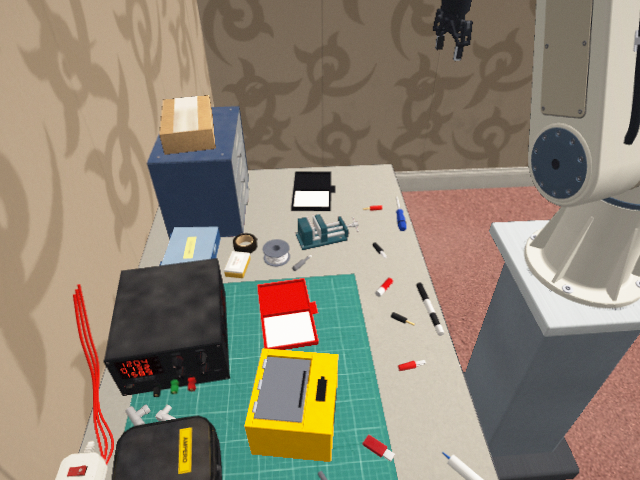

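Run:
```python
import cv2,numpy as np
s=cv2.imread("pics/side0.png");c=cv2.imread("pics/scene0.png")
R=lambda im,x,y,w,h:cv2.resize(im[y:y+h,x:x+w],(400,300),interpolation=cv2.INTER_CUBIC)
cv2.imwrite("pics/crop1.png",np.vstack([np.hstack([R(s,340,190,120,90),R(s,350,270,120,90)]),np.hstack([R(s,350,340,160,120),R(c,180,370,120,90)])]))
cv2.imwrite("pics/crop2.png",np.vstack([np.hstack([R(c,340,215,120,90),R(c,280,285,120,90)]),np.hstack([R(s,230,160,120,90),R(s,220,270,160,120)])]))
```

```text
(no output)
```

View pics/crop1.png

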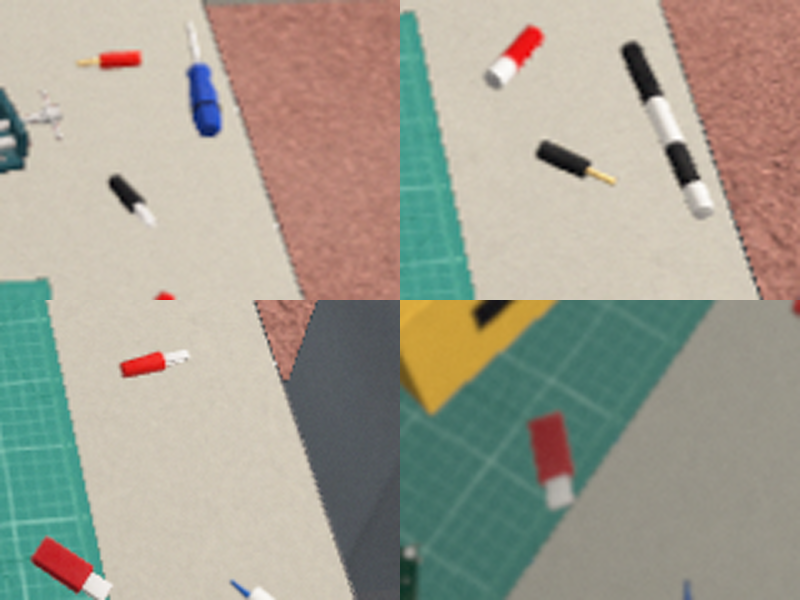

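View pics/crop2.png

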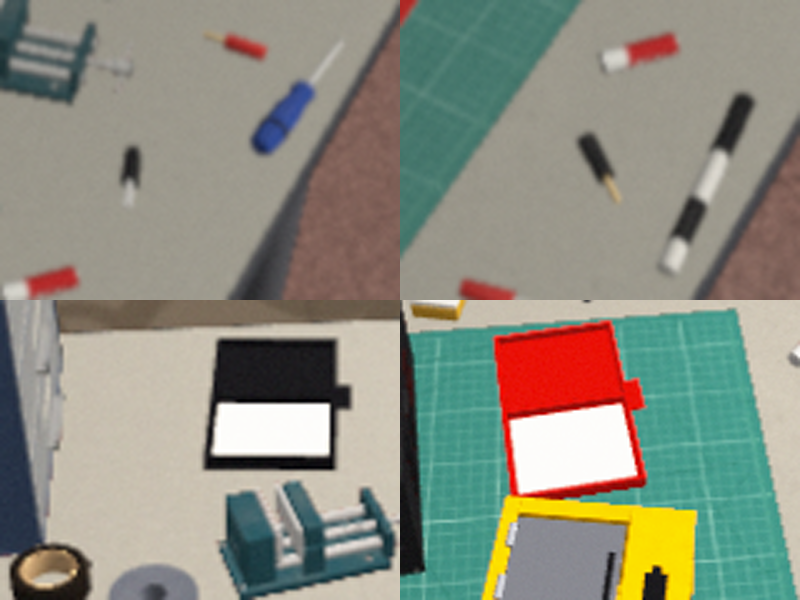

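```bash
cat > h.py <<'E'
from workcell import *
import cv2,numpy as np
def ray(r,uv):
    uv=np.asarray(uv,float).reshape(-1,1,2)
    p=cv2.undistortPoints(uv,r["intrinsics"],r["dist"]).reshape(-1,2)
    R=r["view"][:3,:3];t=r["view"][:3,3]
    d=np.c_[p,np.ones(len(p))]@R
    return -R.T@t,d
def cast(r,uv,z):
    c,d=ray(r,uv); return (c+d*((z-c[2])/d[:,2])[:,None])[:,:2]
def proj(r,P):
    R=r["view"][:3,:3];t=r["view"][:3,3]
    return cv2.projectPoints(np.asarray(P,float).reshape(-1,1,3),cv2.Rodrigues(R)[0],t,r["intrinsics"],r["dist"])[0].reshape(-1,2)
def snap(n,name=None):
    r=vision.read_camera(n)
    if name: cv2.imwrite(f"pics/{name}.png",r["frame"][:,:,::-1])
    return r
def quat(yaw):  # tool down, jaws' closing line (tool y) at angle yaw in the world
    # Rx(pi) then turn about z: tool y -> world (-sin a... ) with a=yaw+pi/2
    a=yaw+np.pi/2
    return np.array([np.cos(a/2),np.sin(a/2),0,0])
E
python3 - <<'E'
from h import *
s=snap("side");c=snap("scene");w=snap("wrist")
pts=dict(redplug=[(376,208),(363.5,209)],blackclip=[(377.5,248),(386,257)],cell=[(391,280),(378,293)],blackplug=[(400,318),(414,325)],redclip=[(406,366),(425,362)],block=[(365,440),(393,457)])
for k,v in pts.items(): print(k,cast(s,v,.006).round(3).tolist())
ptc=dict(redplug=[(413,229)],cell=[(360,298),(341,302)],blackplug=[(338,330)],redclip=[(305,373)],block=[(224,408),(228,429)])
for k,v in ptc.items(): print(k,cast(c,v,.006).round(3).tolist())
print("blacktray",cast(s,[(295.5,172),(331,172),(331,210),(292,210)],.013).round(3).tolist())
print("redtray",cast(s,[(258,283),(305,279),(317,345),(265,349)],.013).round(3).tolist())
print("box",cast(s,[(262,350),(340,353),(335,408),(252,404)],.09).round(3).tolist())
R=w["view"][:3,:3];print("wristcam",-R.T@w["view"][:3,3],R[2])
E
```

```text
redplug [[0.419, -0.227], [0.45, -0.225]]
blackclip [[0.438, -0.081], [0.425, -0.05]]
cell [[0.426, 0.019], [0.459, 0.053]]
blackplug [[0.428, 0.12], [0.405, 0.138]]
redclip [[0.438, 0.226], [0.403, 0.22]]
block [[0.527, 0.351], [0.489, 0.379]]
redplug [[0.419, -0.225]]
cell [[0.432, 0.025], [0.461, 0.054]]
blackplug [[0.432, 0.117]]
redclip [[0.438, 0.228]]
block [[0.522, 0.355], [0.493, 0.38]]
blacktray [[0.612, -0.395], [0.516, -0.387], [0.531, -0.218], [0.625, -0.226]]
redtray [[0.699, 0.014], [0.603, 0.01], [0.589, 0.175], [0.681, 0.177]]
box [[0.678, 0.235], [0.557, 0.249], [0.573, 0.341], [0.69, 0.326]]
wristcam [ 0.24815395 -0.57830457  0.3735871 ] [-0.28429934 -0.0824713  -0.95518185]
```

Run:
```python
from h import *
for i,y in enumerate([-.14,.16]):
    bot.reach([.6,y,.43],[1,0,0,0]); bot.dwell(.2); r=snap("wrist",f"w{i}")
    np.savez(f"w{i}.npz",**r)
print(get_obs()["time_s"],get_obs()["joint_pos"])
```

```text
4.2917 [ 2.56418940e-01  2.27442184e-01  1.36613868e+00 -1.42445955e-04
  1.54798247e+00  1.82877540e+00]
```

View pics/w0.png

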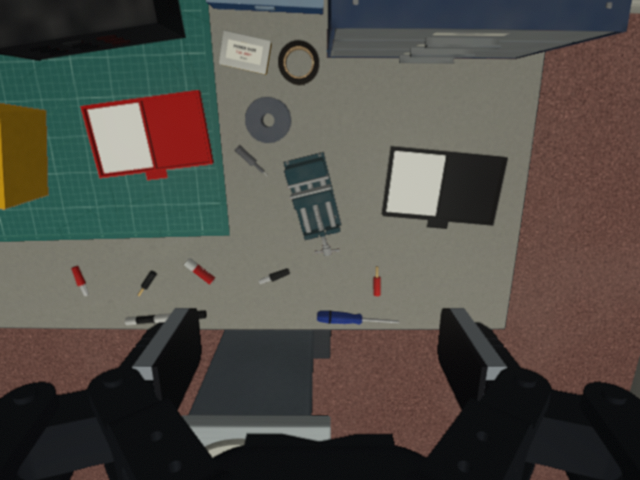

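View pics/w1.png

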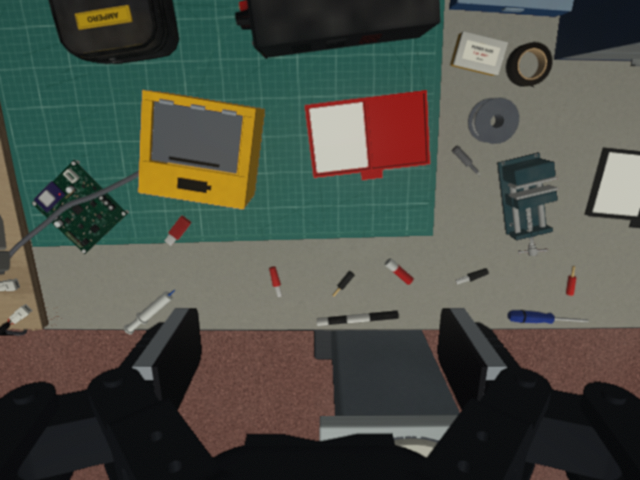

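```bash
cat > meas.py <<'E'
from h import *
def seg(r,roi,kind):
    x,y,w,h=roi; f=r["frame"][y:y+h,x:x+w].astype(int); mx=f.max(2);mn=f.min(2)
    m={"red":(f[...,0]>1.8*f[...,1])&(f[...,0]>60),"black":mx<55,
       "white":(mn>130),"grey":(mx-mn<30)}[kind].astype(np.uint8)
    return m
def big(m):
    n,l,st,_=cv2.connectedComponentsWithStats(m); i=1+st[1:,4].argmax(); return (l==i).astype(np.uint8)
def pts(m,roi):
    v,u=np.nonzero(m); return np.c_[u+roi[0],v+roi[1]].astype(float)
def rect(W):
    (cx,cy),(a,b),t=cv2.minAreaRect((W*1000).astype(np.float32))
    t=np.radians(t)
    if a<b:a,b,t=b,a,t+np.pi/2
    return np.array([cx,cy])/1000,a,b,t   # t: long axis
E
cat > m1.py <<'E'
from meas import *
r0,r1=[dict(np.load(f"w{i}.npz")) for i in (0,1)]
objs=dict(red_clip=(r1,(262,260,26,45),"red",.0065),black_plug=(r1,(328,262,32,40),"black",.006),cell=(r1,(380,255,38,35),"red",.0075),
 black_clip=(r0,(255,262,40,28),"black",.0065),red_plug=(r0,(362,260,28,42),"red",.006))
for k,(r,roi,c,z) in objs.items():
    m=big(seg(r,roi,c)); x,y,w,h=roi; f=r["frame"][y:y+h,x:x+w].astype(float)
    bg=np.median(f.reshape(-1,3),axis=0)
    al=big((np.abs(f-bg).max(2)>28).astype(np.uint8))
    s=cast(r,pts(m,roi),z);a=cast(r,pts(al,roi),z)
    cs,ca=s.mean(0),a.mean(0)
    v=np.linalg.svd(a-ca,full_matrices=False)[2][0]
    if v@(cs-ca)<0:v=-v
    pa=(a-ca)@v; mid=ca+v*(pa.max()+pa.min())/2; ps=(s-ca)@v
    print(k,"sleeve",cs.round(4),"mid",mid.round(4),"len",np.ptp(pa).round(4),"slen",np.ptp(ps).round(4),"yaw(+y)",np.arctan2(v[1],v[0]).round(3))
for k,r,roi,c in [("red_tray",r1,(295,80,145,105),"red"),("black_tray",r0,(370,135,150,105),"black")]:
    m=seg(r,roi,c)|seg(r,roi,"white"); m=cv2.morphologyEx(m,cv2.MORPH_CLOSE,np.ones((5,5),np.uint8))
    m=cv2.morphologyEx(big(m),cv2.MORPH_OPEN,np.ones((25,25),np.uint8))
    R=rect(cast(r,pts(m,roi),.013)); Wh=cast(r,pts(big(seg(r,roi,"white")),roi),.006)
    print(k,R,"white",rect(Wh))
roi=(145,95,100,82);m=seg(r1,roi,"grey");print("flap",rect(cast(r1,pts(big(m),roi),.09)))
v=(20,40)
roi=(170,172,45,25);print("emblem",cast(r1,pts(big(seg(r1,roi,"black")),roi),.09).mean(0))
E
python3 m1.py
```

```text
red_clip sleeve [0.4337 0.2268] mid [0.4265 0.2252] len 0.0506 slen 0.0311 yaw(+y) 0.187
black_plug sleeve [0.4283 0.1195] mid [0.4225 0.1235] len 0.0467 slen 0.0298 yaw(+y) -0.638
cell sleeve [0.4354 0.0322] mid [0.4401 0.0377] len 0.0469 slen 0.031 yaw(+y) -2.254
black_clip sleeve [ 0.4374 -0.0796] mid [ 0.4375 -0.0806] len 0.0317 slen 0.0283 yaw(+y) 1.971
red_plug sleeve [ 0.4164 -0.2275] mid [ 0.4203 -0.2273] len 0.0397 slen 0.0298 yaw(+y) -3.096
red_tray (array([0.64041956, 0.09217108]), 160.98216247558594, 100.65637969970703, np.float64(1.687219126943071)) white (array([0.63767749, 0.13176028]), 86.18439483642578, 71.55226135253906, np.float64(0.11554948304771018))
black_tray (array([ 0.56966089, -0.31366934]), 161.15557861328125, 99.33880615234375, np.float64(1.4840081679269583)) white (array([ 0.57404785, -0.27556677]), 85.9115219116211, 71.09326934814453, np.float64(3.0504539547651017))
flap (array([0.64574524, 0.30230801]), 101.06571197509766, 70.20547485351562, np.float64(1.4023841447287928))
emblem [0.58872658 0.31125196]
```

```bash
cat > job.py <<'E'
from h import *
T={"red":((.6404,.0922),.1164),"black":((.5697,-.3137),-.0868)}
def bay(c,plain):
    (x,y),t=T[c]; d=-.0395 if plain else .0395
    return np.array([x-d*np.sin(t),y+d*np.cos(t)]),t
def q(a): return np.array([np.cos(a/2),np.sin(a/2),0,0])
wr=lambda a:(a+np.pi)%(2*np.pi)-np.pi
u=lambda a:np.array([np.cos(a),np.sin(a)])
def q6(p,a): # last joint for tool angle a at p
    return wr(np.arctan2(p[1],p[0])+np.pi/2-a)
ZG=.019
def grasp(p,a,open_=.045,safe=.15):
    hand.move_gripper(open_,30)
    bot.reach([*p,.08],q(a)); bot.servo_line([*p,ZG],velocity=.15)
    hand.move_gripper(0,30); o=get_obs(); print("grip",o["gripper_width"].__round__(4),o["grip_force"])
    bot.servo_line([*p,safe],velocity=.3)
def plan(theta,phi,pg,pp):
    C=[(max(abs(q6(pg,theta+s)),abs(q6(pp,phi+e+s))),theta+s,phi+e+s,phi+e) for s in (0,np.pi) for e in (0,np.pi)]
    return min(C)[1:]
def lead(mid,theta,c,plain):
    mid=np.array(mid); b,t=bay(c,plain); pg=mid+.008*u(theta)
    ag,ap,ph=plan(theta,t,pg,b); pp=b+.008*u(ph)
    grasp(pg,ag)
    bot.reach([*pp,.15],q(ap)); bot.servo_line([*pp,ZG+.007],velocity=.2)
    hand.move_gripper(.035); bot.servo_line([*pp,.13],velocity=.3)
    print(get_obs()["time_s"])
E
python3 - <<'E'
from job import *
s=np.array([.4164,-.2275]);th=-3.096
lead(s-.009*u(th),th,"red",False)
snap("wrist","p1");snap("side","s1")
E
python3 -c "
import cv2,numpy as np
a=cv2.imread('pics/p1.png');b=cv2.imread('pics/s1.png')
cv2.imwrite('pics/c3.png',np.hstack([cv2.resize(a,(400,300)),cv2.resize(b[250:370,230:390],(400,300))]))"
```

```text
grip 0.0003 0.0
12.25
```

View pics/c3.png

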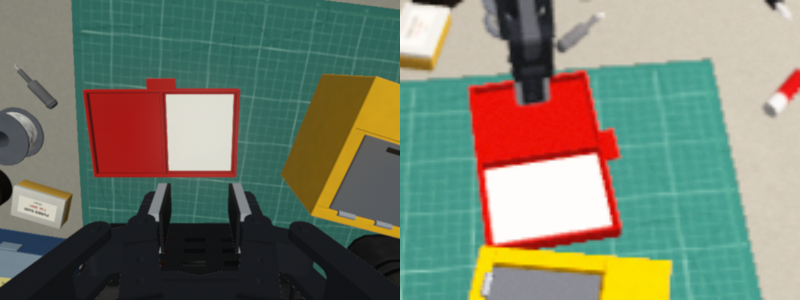

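Run:
```python
from job import *
o=get_obs();print(o["position"],o["wrist_force"])
bot.reach([.5,-.2275,.3],q(0)); 
r=snap("wrist","p2");np.savez("p2.npz",**r)
cv2.imwrite("pics/p2v.png",r["frame"][:,:,::-1])
```

```text
[0.64281134 0.13217985 0.12899324] [ 0.56056403 -0.78506837 -0.6192379 ]
```

View pics/p2.png

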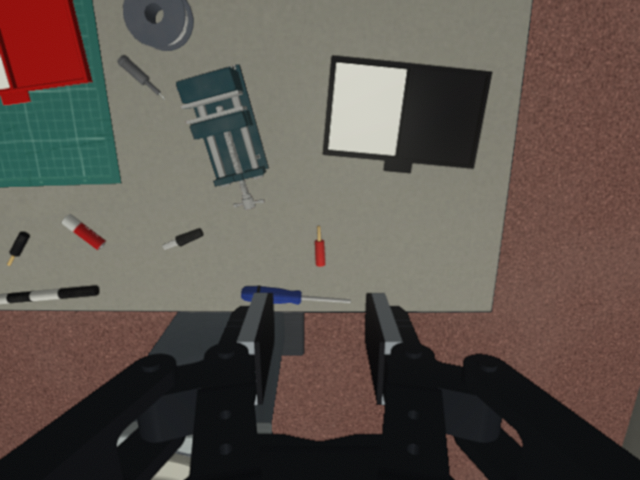

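Run:
```python
from meas import *
from job import u
r=dict(np.load("p2.npz"))
roi=(305,215,30,60);m=big(seg(r,roi,"red"));c=cast(r,pts(m,roi),.006);print(c.mean(0),rect(c), cast(r,[(320,226)],.006))
# fingertip check: project TCP+tips
o=get_obs();p=o["position"];print(p,o["gripper_width"],proj(r,[p+[0,0,-.017],p]))
s=np.array([.4164,-.2275]);th=-3.096
print(s-.001*u(th))
```

```text
[ 0.41726149 -0.227546  ] (array([ 0.4167027 , -0.22753662]), 30.367877960205078, 10.294413566589355, np.float64(0.002899160855146893)) [[ 0.44952576 -0.22811096]]
[ 0.50009428 -0.2272119   0.29965864] 0.03482913540554367 [[319.18546285 287.95338275]
 [319.18830105 305.77031279]]
[ 0.41739896 -0.22745442]
```

Run:
```python
from job import *
p=[.4172,-.2275]; a=0
hand.move_gripper(.03)
bot.reach([*p,.08],q(a)); bot.servo_line([*p,.019],velocity=.15)
o=get_obs();print(o["position"],o["wrist_force"].round(2),o["gripper_width"],o["orientation"])
snap("side","s2");snap("scene","s3");snap("wrist","s4")
hand.move_gripper(.012);o=get_obs();print(o["position"],o["wrist_force"].round(2),o["gripper_width"],o["grip_force"])
s=snap("side","s5")
a=cv2.imread('pics/s2.png');b=cv2.imread('pics/s3.png');c=cv2.imread('pics/s4.png');d=cv2.imread('pics/s5.png')
R=lambda im,x,y,w,h:cv2.resize(im[y:y+h,x:x+w],(400,300))
cv2.imwrite("pics/c4.png",np.vstack([np.hstack([R(a,330,170,100,75),R(b,370,190,100,75)]),np.hstack([R(c,200,200,240,180),R(d,330,170,100,75)])]))
```

```text
[ 0.41804518 -0.2278315   0.01967241] [-0.05 -1.   -0.31] 0.02987434555412037 [9.99999879e-01 1.10700502e-04 4.20535854e-04 2.30769000e-04]
[ 0.41733956 -0.22757875  0.0192877 ] [-0.17  0.11 -0.17] 0.011675224902476395 0.0
```

View pics/c4.png

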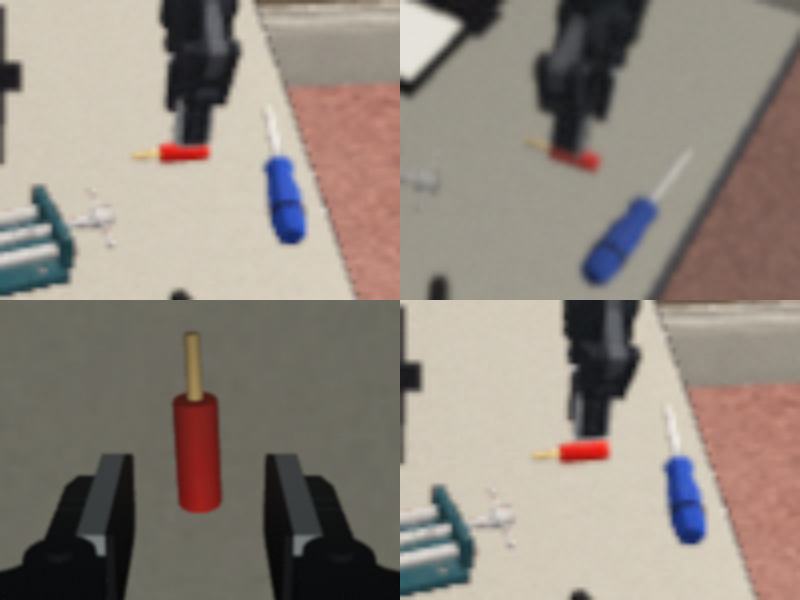

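Run:
```python
from job import *
p=[.4172,-.2275]
hand.move_gripper(.022)
for z in np.arange(.017,-.001,-.002):
    bot.servo_line([*p,z],velocity=.05); o=get_obs(); print(round(z,3),o["position"][2].round(4),o["wrist_force"].round(2))
    if abs(o["wrist_force"][2])>3: break
```

```text
0.017 0.0168 [0.43 0.65 0.51]
0.015 0.0148 [-0.11  0.36 -0.03]
0.013 0.0129 [-0.14 -0.73  0.38]
0.011 0.0109 [-0.4   0.2  -0.28]
0.009 0.0089 [0.03 0.91 0.43]
0.007 0.0069 [ 0.66 -0.68  0.16]
0.005 0.0049 [-0.74 -0.01 -0.01]
0.003 0.0029 [ 0.04  0.32 -0.  ]
0.001 0.0009 [-0.89 -0.98 -0.16]
```

Run:
```python
from job import *
a=snap("side","s6")["frame"][:,:,::-1];c=snap("wrist","s7")["frame"][:,:,::-1]
hand.move_gripper(0,30);o=get_obs();print(o["gripper_width"],o["grip_force"],o["wrist_force"],o["position"])
d=snap("wrist","s8")["frame"][:,:,::-1];e=snap("side","s9")["frame"][:,:,::-1]
R=lambda im,x,y,w,h:cv2.resize(im[y:y+h,x:x+w],(400,300))
cv2.imwrite("pics/c5.png",np.vstack([np.hstack([R(a,330,170,100,75),R(c,200,200,240,180)]),np.hstack([R(e,330,170,100,75),R(d,200,200,240,180)])]))
```

```text
0.010438413401405782 30.89291274547577 [-0.60688241  0.64246916  3.54563299] [ 0.41721716 -0.22750478  0.00112799]
```

View pics/c5.png

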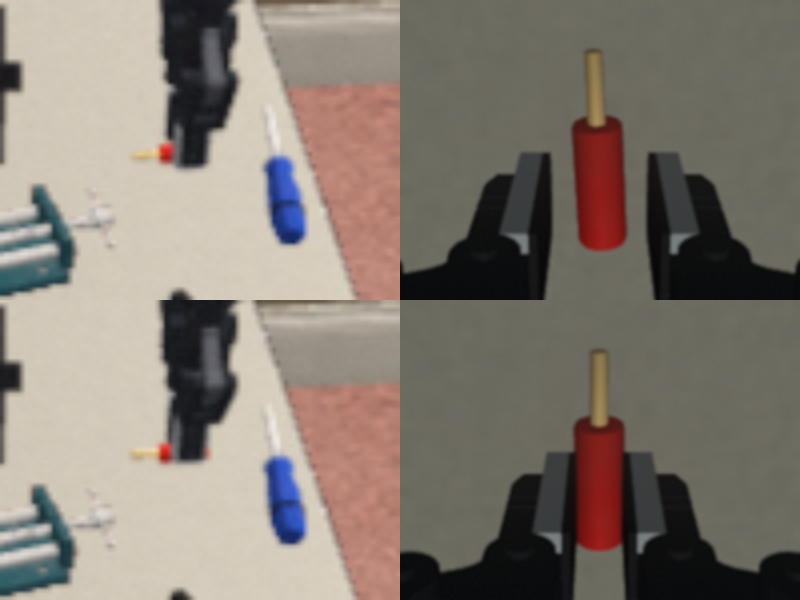

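```bash
sed -i 's/^ZG=.*/ZG=.0025/' job.py
python3 - <<'E'
from job import *
bot.servo_line([.4172,-.2275,.15],velocity=.3);o=get_obs();print(o["gripper_width"],o["grip_force"])
b,t=bay("red",False);pp=b+.009*u(t+np.pi)
bot.reach([*pp,.14],q(t))
bot.servo_line([*pp,.02],velocity=.25)
for z in (.013,.011,.0095,.0085):
    bot.servo_line([*pp,z],velocity=.05);o=get_obs();print(z,o["wrist_force"].round(2))
    if o["wrist_force"][2]>2.5: break
hand.move_gripper(.035); bot.servo_line([*pp,.13],velocity=.3)
print(get_obs()["time_s"])
# red clip next
lead([.4265,.2252],.187,"red",True)
a=snap("wrist","p3")["frame"][:,:,::-1];b=snap("side","p4")["frame"][:,:,::-1]
cv2.imwrite('pics/c6.png',np.hstack([cv2.resize(a,(400,300)),cv2.resize(b[250:370,230:390],(400,300))]))
E
```

```text
0.009972575984803386 30.57837724685669
0.013 [ 0.31 -0.29  0.  ]
0.011 [-0.69  0.2  -0.44]
0.0095 [-0.91 -0.84 -0.68]
0.0085 [-0.11  0.07 -0.11]
24.6
grip 0.012 29.92198884487152
33.1833
```

View pics/c6.png

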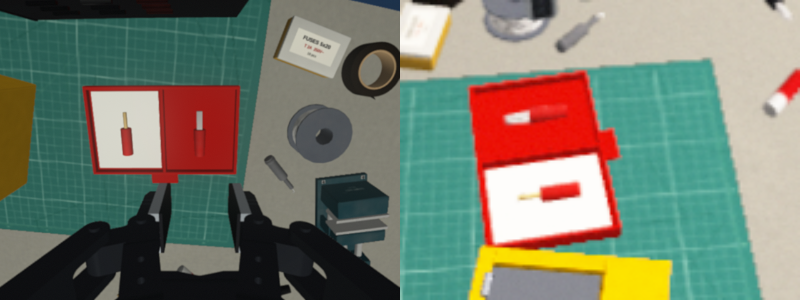

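Run:
```python
from job import *
lead([.4225,.1235],-.638,"black",False)
th=-1.17
lead(np.array([.4374,-.0796])-.009*u(th),th,"black",True)
bot.reach([.6,-.2,.25],q(0))
r=snap("wrist","p5");a=r["frame"][:,:,::-1];b=snap("side","p6")["frame"][:,:,::-1]
cv2.imwrite('pics/c7.png',np.hstack([cv2.resize(a,(400,300)),cv2.resize(b[150:270,260:420],(400,300))]))
```

```text
grip 0.01 30.54423451423645
40.55
grip 0.0117 30.00177562236786
47.3167
```

View pics/c7.png

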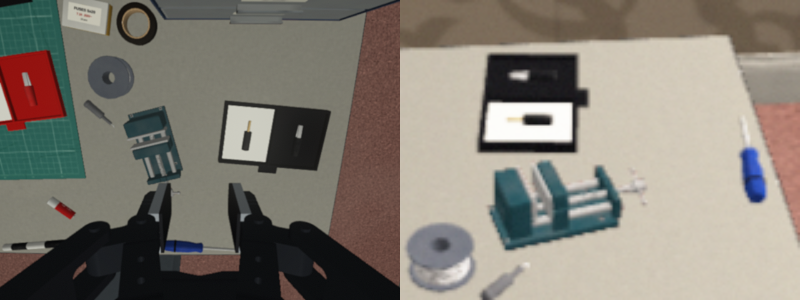

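Run:
```python
from job import *
pg=np.array([.4401,.0377]);pp=np.array([.6418,.3030])
ag,ap,_=plan(-2.254,-.168,pg,pp)
grasp(pg,ag,safe=.2)
bot.reach([*pp,.2],q(ap)); bot.servo_line([*pp,.1],velocity=.2)
for z in (.09,.08,.07,.066):
    bot.servo_line([*pp,z],velocity=.1);o=get_obs();print(z,o["wrist_force"].round(2),o["gripper_width"])
    if np.abs(o["wrist_force"]).max()>8: break
hand.move_gripper(.035); bot.dwell(.4)
a=snap("side","q0")["frame"][:,:,::-1]
bot.servo_line([*pp,.22],velocity=.25);bot.reach([.5,.3,.35],q(0));bot.dwell(.3)
c=snap("side","q1")["frame"][:,:,::-1];w=snap("wrist","q2")["frame"][:,:,::-1]
R=lambda im:cv2.resize(im[300:480,200:440],(400,300))
cv2.imwrite('pics/c8.png',np.vstack([np.hstack([R(a),R(c)]),np.hstack([cv2.resize(w,(400,300)),R(a)*0])]));print(get_obs()["time_s"])
```

```text
grip 0.013 30.276596546173096
0.09 [-0.09 -0.91 -0.25] 0.0134002317637906
0.08 [-1.16 -0.46 -0.08] 0.013187532559904607
0.07 [-0.2  -0.29  0.46] 0.012794758409548121
0.066 [-0.68 -0.51  0.24] 0.01334120167838354
59.3167
```

View pics/c8.png

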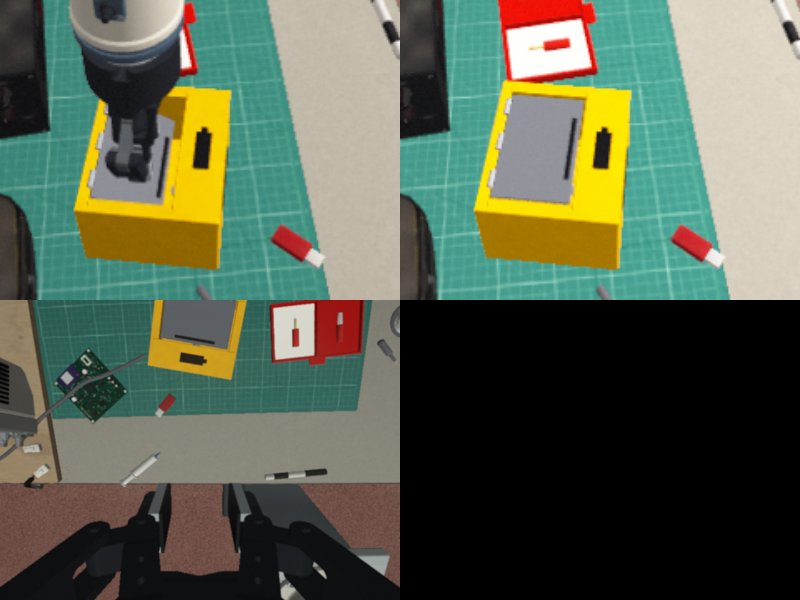

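```bash
python3 -c "
from workcell import *
print(hand_in())"
```

```text
the job is handed in; nothing more can be done
None
```

The job is handed in at about 59 s: the final pictures show all four lead ends in their colour bays, and the flat battery posted with the flap shut again, though its position inside the box can't be seen; the first grasp missed because the fingertips sat about 16 mm higher than stated, and I corrected for that.

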